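Open the steamer tank's screw cap of unknown thread hand

ROBOT

A 6-joint arm with a two-finger parallel gripper is mounted at the origin on the work surface. World frame = base frame: x ahead of the robot, y to its left, z up, the work surface at z = 0. Lengths are in m, angles in rad, forces in N, time in s.
With the tool pointing down it reaches from about 0.225 to 0.875 m from the base axis. Payload 3.4 kg.
Tool frame: the origin (TCP) lies at the very end of the fingers, on their centre line; the grasp point (between the pads) lies 19 mm behind it (grip_depth is the distance from the TCP to the grasp point, in m); x points along the fingers, z is the direction in which the jaws open and shut, and the axes are right-handed (so a half turn about x gives the same grasp; the last joint's range is limited). The gripper opens to 85 mm and grips with 20 to 120 N. Pads are 22 mm wide; open, the fingers measure 114 mm over their backs; the gripper's body (76 mm by 85 mm) begins 54 mm behind the grasp point. The pads swing forward as they close: fully open they stand 13 mm farther back than shut.
Start: joints at [1.209, 0.276, 1.505, -0, 1.361, -0.121], TCP at [0.137, 0.558, 0.231] pointing down, gripper open.
Joint ranges: [-2.89, 2.89], [-0.75, 2.08], [0.22, 2.7], [-1.18, 4.32], [0.11, 2.71], [-2.7, 2.7]. Speed limits (rad/s): [2.57, 2.57, 3.14, 3.14, 3.14, 3.14].

INTERFACE

Orientations are given as a unit quaternion [w, x, y, z].
In Python, from rig import get_state, get_image, sign_off, grip_depth gives the robot as it stands. The module is installed in compiled form; this text tells all that it offers.
- The arm moves only by the tool arm_command, never from a script. Its argument "series" is a list of rows, each an object with "dp": the shift along the tool's x, y, z scaled (see below), a list of three; "angular": the turn, a rotation vector about the tool's x, y, z scaled (see below), a list of three; "gripper": the finger opening in mm, from 0 to 85.4. A call has exactly 8 rows; each row shifts and turns the pose as measured when the row begins, along the tool's axes as they then stand; what a row does not reach is not made up. The controller multiplies each number of a shift by 0.12 m and each number of a turn by 90 degrees. A row lasts 1/8 s, in which the tool goes at most 62.5 mm and 10.7 degrees, less where a joint would pass 70% of its speed; a pose out of reach is approached as far as the arm can. A call with a number of a shift or a turn outside -1 to 1 is refused whole. A call with a gripper value outside its range is refused whole. The fingers move at their own pace and stop on an object; "grip_force" is the grip in N (left out, the last holds). Time passes only in rows, so rows that do not move let the fingers close, or fill a call up. It gives the time, the measured TCP pose, the force and the opening at its end, in the units of the state.
- get_state(): the state, without advancing time (a new reading comes with each control period).
- get_image(name): name is "scene" or "side" or "wrist"; returns a dict with "image" (480x640x3 uint8, blue, green, red), "depth" (480x640 float32, m along the optical axis (not along the pixel's ray), 0 where there is no reading), "mtx" (3x3 intrinsics, pixels), "k1" (the pictures are not rectified: a ray, as slopes to the right and down, at radius r is drawn at 1 + k1 r^2 times it, then the intrinsics apply), "view" (4x4, takes a point from world to camera coordinates); the wrist camera has in their place "mount" (4x4, takes a point from camera to tool coordinates, whose origin is the TCP and whose axes are the tool frame's). Camera axes: x right, y up, looking along -z (the intrinsics and any distortion apply to the point x, -y, -z); pixel columns grow to the right and rows downward; lengths in m; the calibration is good to about 2 mm. A picture is of the moment at which its call begins: read the wrist's pose just before it.
- sign_off(): hands the job in, once; it reports no verdict.
The state is a dict: "clock": time; "qpos": joint angles; "qd": joint speeds; "effort": joint torques, N m; "position": TCP position; "ee_rot": TCP orientation; "contact_force": force on the tool from outside, world axes, zero at the start; "moment": the same for the moment, N m; "width": finger opening in m.
Only numpy, scipy, OpenCV 4.12 (cv2) and the standard library are available. Lean on these libraries where they do the work, as an engineer would, in place of code of your own. Each camera call takes 0.05 s, during which the arm holds its last target. There are 200 camera calls.

TASK

A clothes brush has been left lying on the screw cap of the garment steamer's tank: lift it off and lay it bristles down on the middle of the cork mat, without dropping it. Then open the tank: nobody remembers which way this cap unscrews, so try one way and, if it is stopped or stays captive, the other, without wrenching it. Finish still holding the cap upright in the gripper, lifted at least 7 cm above its seat, and leave everything else where it is.

Things in the scene. Friction and masses are not known exactly. Their poses are not given: they have to be found in the camera images.
- steamer: garment steamer base, fixed to the counter: white plastic box 260 (x) x 200 (y) x 100 mm tall, origin under its centre, z up. On its flat top, at its x = -50, y = 0, is the filler neck with the screw cap. At its x = +85 stand a low dial (at y = +55, to 130 mm above the counter) and a hose stub (at y = -50, to 141 mm)
- seat (a point): centre of the cap's seat, 100 mm above the counter; the neck under the cap stands 12 mm above it. One way the cap stops dead within 0.3 rad, the other way it is free of its lugs after at most 0.9 rad and meets an end stop at 0.95 to 1.3 rad; eased back 0.1 rad from that end stop it lifts straight off (pressed against it, it rubs). Which way differs from unit to unit
- cap: grey ribbed round screw cap, 52 mm across, 30 mm tall, hollow below, about 60 g; origin at the centre of its underside, z up; a small white mark on top points along its x. Turns freely between its stops, 2 mm of play every way, does not rise as it turns. At a stop the fingers slip round it; over 60 N between cap and steamer is wrenching
- brush: wooden clothes brush, 150 (x, long) x 46 (y) x 38 mm tall: a wooden back 18 mm thick on top, and below it a stiff black bristle block 124 x 36 x 20 mm; 120 g or so; origin at the centre of the bristles' underside, z up. At the start it lies bristles down, flat across the top of the cap, its middle within 9 mm of the cap's
- mat: empty flat cork mat fixed on the counter, 240 (x) x 180 (y) x 4 mm thick, origin under its centre
- lint_roller: bystander: lint roller lying along its x, from -175 mm (handle) to +55 mm, 44 mm thick
- shoe_tree: bystander: wooden shoe tree lying along its x, 240 x 70 x 50 mm, origin under its centre
- polish_tin: bystander: low dark shoe-polish tin, 76 mm in diameter, 30 mm tall, origin under its centre
- perfume: bystander: amber perfume bottle, 48 mm in diameter, 100 mm tall, origin under its centre
Not all that is in view belongs to the job. What is shaped like the cap but blue is not meant. Of the things shaped like the brush, the wooden one is meant.

How it is judged:
On the way, in this order (a step that is already met when the one before it is completed fails the run):
1. the brush is held in the fingers, lifted 20 mm or more off the cap (height (world z) of brush above 0.15 m and contact force between the fingers and brush above 0.5 N), for 0.1 s.
2. the brush lies bristles down on the cork mat, let go and at rest (x of brush in the frame of mat between -0.09 and 0.09 m and y of brush in the frame of mat between -0.07 and 0.07 m and height (world z) of brush below 0.02 m and angle between brush's own z axis and vertical below 0.25 rad and linear speed of brush below 0.03 m/s and contact force between the fingers and brush below 0.1 N), for 0.2 s.
3. the cap is unscrewed and off its neck, in the fingers (height (world z) of cap above 0.125 m and contact force between the fingers and cap above 1 N), for 0.1 s.
At the end, for the whole second after the job is handed in: the cap is held still in the fingers (over 1 N), its underside over 160 mm above the counter (60 mm above its seat), within 0.4 rad of upright; the brush lies at rest, untouched, bristles down (within 0.25 rad) on the mat, its centre within 90 mm (x) and 70 mm (y) of the mat's centre (all of step 2 and height (world z) of cap above 0.16 m and angle between cap's own z axis and vertical below 0.4 rad and contact force between the fingers and cap above 1 N and linear speed of cap below 0.03 m/s); the arm keeps its last pose, push and grip.
It fails at once if the brush is dropped: faster than 0.7 m/s within 40 mm of the counter (linear speed of brush above 0.7 m/s and height (world z) of brush below 0.04 m).
It fails at once if the brush tumbles (tilts over 0.9 rad) (angle between brush's own z axis and vertical above 0.9 rad).
It fails at once if the cap is wrenched: over 60 N between cap and steamer (contact force between cap and steamer above 60 N).
It fails at once if a bystander is moved more than 25 mm (distance of any of lint_roller, shoe_tree, polish_tin, perfume from where it was at the start of the episode above 0.025 m).
It also fails if it takes over 64 s, if anything falls off the work surface, if the arm or the gripper's body presses on something with over 40 N, if the wrist force passes 120 N, or if a joint passes its speed limit or range.

## Working session

There is one attempt and no reset: what is moved stays moved. The work goes in short steps, Python scripts to look and compute and a tool call to move; the robot and the scene stay as the last step left them, time stands still between calls to the robot, and variables do not carry over. Pictures are saved under pics/ and viewed, about 8 in all and at most 12, crops included, and the job is handed in when it is done.

Besides the shell and the picture viewer there is one more tool, called as a command line: name --argument value ..., lists and objects as JSON in quotes. arm_command: Moves the arm, as the interface text tells. Its arguments: {"type":"object","properties":{"series":{"type":"array","items":{"type":"object","properties":{"dp":{"type":"array","items":{"type":"number"}},"angular":{"type":"array","items":{"type":"number"}},"gripper":{"type":"number"}}}},"grip_force":{"type":"number"}},"required":["series"]}

```bash
mkdir -p pics
cat > h.py <<'E'
import numpy as np, cv2
from scipy.spatial.transform import Rotation as R
from rig import get_state, get_image, sign_off, grip_depth
def rot(q): return R.from_quat([q[1],q[2],q[3],q[0]])
def grab(name):
    s=get_state(); im=get_image(name)
    if name=='wrist':
        T=np.eye(4); T[:3,:3]=rot(s['ee_rot']).as_matrix(); T[:3,3]=s['position']
        im['c2w']=T@np.array(im['mount'])
    else: im['c2w']=np.linalg.inv(np.array(im['view']))
    return im
def cloud(im):
    K=np.array(im['mtx']); d=np.array([im['k1'],0,0,0,0],float)
    v,u=np.mgrid[0:480,0:640]
    p=cv2.undistortPoints(np.stack([u,v],-1).reshape(-1,1,2).astype(float),K,d).reshape(480,640,2)
    z=im['depth']; P=np.stack([p[...,0]*z,-p[...,1]*z,-z],-1)
    W=P@im['c2w'][:3,:3].T+im['c2w'][:3,3]; W[z==0]=np.nan
    return W
E
python3 - <<'E'
from h import *
s=get_state(); print(s, grip_depth)
for n in ['scene','side']:
    im=grab(n); cv2.imwrite(f'pics/{n}0.png',im['image']); np.save(f'{n}0.npy',cloud(im)); print(n,im['c2w'].round(3).tolist())
E
```

```text
{'clock': 0.0, 'qpos': array([ 1.20900792e+00,  2.76558899e-01,  1.50613009e+00,  2.60221944e-05,
        1.36070473e+00, -1.20986339e-01]), 'qd': array([ 0.00168533,  0.00079689,  0.00106455, -0.00034804,  0.00024992,
       -0.00107369]), 'effort': array([-2.27410637e-04, -4.16776121e+01, -2.45803124e+01, -1.91351087e-04,
        1.15950953e-02, -1.26393556e-05]), 'position': array([0.1369261 , 0.55791196, 0.23046151]), 'ee_rot': array([ 0.55588691, -0.43664528,  0.55698591,  0.43600153]), 'contact_force': array([-0.12604446, -0.93561142, -0.43821392]), 'moment': array([ 0.03976085,  0.02982549, -0.02159445]), 'width': 0.08523789781553162} 0.0187
scene [[0.622, -0.523, 0.584, 1.14], [0.783, 0.422, -0.456, -0.51], [-0.008, 0.741, 0.672, 0.874], [0.0, 0.0, 0.0, 1.0]]
side [[0.695, 0.415, -0.587, -0.115], [-0.719, 0.421, -0.553, -0.539], [0.018, 0.807, 0.591, 0.693], [0.0, 0.0, 0.0, 1.0]]
```

View pics/scene0.png

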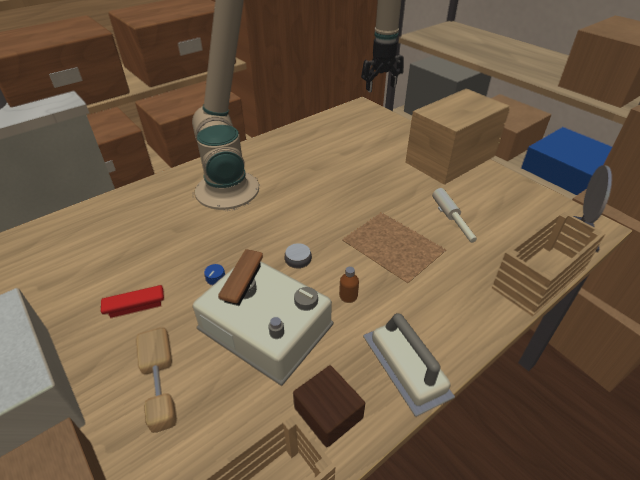

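View pics/side0.png

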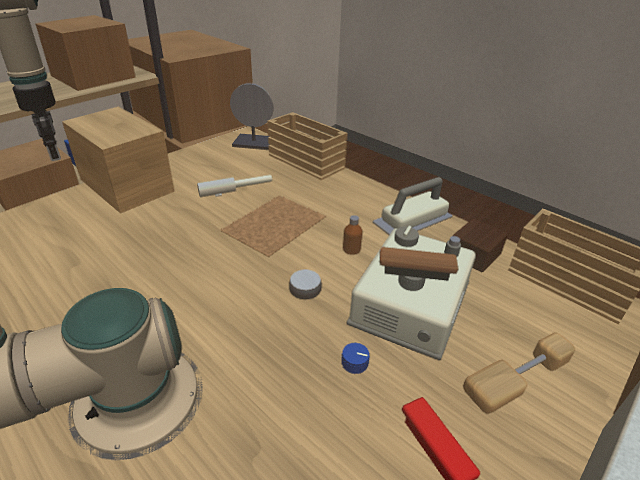

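The scene view shows the wooden brush at about (241,276), over the grey cap at (247,287). The mat is at (393,245), the perfume at (349,285), the tin at (298,254) and the blue decoy cap at (214,272). Next I'll work out positions from the depth.

Run:
```python
from h import *
A=np.load('scene0.npy'); B=np.load('side0.npy')
ia=cv2.imread('pics/scene0.png'); ib=cv2.imread('pics/side0.png')
for nm,W,px in [('scene',A,dict(brush=(241,276),mat=(393,245),perf=(349,285),tin=(298,252),dial=(306,296),stub=(276,324),stop=(270,300),blue=(214,270))),('side',B,dict(brush=(418,259),mat=(273,225),perf=(352,235),tin=(305,278),dial=(406,233),stub=(453,243)))]:
    for k,(u,v) in px.items(): print(nm,k,W[v,u].round(3))
def rect(P,t):
    P=P[:,:2].astype(np.float32); r=cv2.minAreaRect(P*1000); print(t,len(P),np.round(r[0],1),np.round(r[1],1),round(r[2],1), np.median(P,0))
for nm,W,c in [('scene',A,(241,276)),('side',B,(418,259))]:
    m=(W[...,2]>.155)&(W[...,2]<.185)&(np.linalg.norm(W[...,:2]-W[c[1],c[0],:2],axis=-1)<.11)
    rect(W[m],nm+' brush'); print(np.percentile(W[m][:,2],[5,50,95]))
    m=(W[...,2]>.09)&(W[...,2]<.106)&(np.linalg.norm(W[...,:2]-W[c[1],c[0],:2],axis=-1)<.3)
    n,l,st,_=cv2.connectedComponentsWithStats(m.astype(np.uint8)); j=1+st[1:,4].argmax(); rect(W[l==j],nm+' steamer top')
for nm,W,I,c in [('scene',A,ia,(393,245)),('side',B,ib,(273,225))]:
    hsv=cv2.cvtColor(I,cv2.COLOR_BGR2HSV).astype(int); ref=hsv[c[1]-8:c[1]+8,c[0]-8:c[0]+8].reshape(-1,3).mean(0); print(ref)
    m=(np.abs(W[...,2])<.015)&(np.linalg.norm(W[...,:2]-W[c[1],c[0],:2],axis=-1)<.18)&(cv2.GaussianBlur(I,(5,5),0)[...,2]<I[c[1]-8:c[1]+8,c[0]-8:c[0]+8,2].mean()+18)
    m=cv2.morphologyEx(m.astype(np.uint8),cv2.MORPH_OPEN,np.ones((5,5)))
    n,l,st,_=cv2.connectedComponentsWithStats(m); j=1+st[1:,4].argmax(); rect(W[l==j],nm+' mat')
```

```text
scene brush [ 0.517 -0.234  0.166]
scene mat [0.547 0.233 0.007]
scene perf [ 0.621 -0.005  0.067]
scene tin [ 0.419 -0.012  0.031]
scene dial [ 0.625 -0.139  0.128]
scene stub [ 0.656 -0.239  0.142]
scene stop [ 0.565 -0.196  0.101]
scene blue [ 0.334 -0.226  0.03 ]
side brush [ 0.498 -0.237  0.171]
side mat [0.533 0.228 0.005]
side perf [ 0.589 -0.005  0.062]
side tin [ 0.419 -0.011  0.031]
side dial [ 0.606 -0.142  0.129]
side stub [ 0.638 -0.241  0.137]
scene brush 1143 [ 509.3 -230. ] [ 46.2 151.7] 35.3 [ 0.5171712  -0.23693873]
[0.15973425 0.1677035  0.17029027]
scene steamer top 5897 [ 553.8 -212.7] [259.  200.2] 16.0 [ 0.5781233  -0.22885329]
side brush 1447 [ 506.6 -232.3] [ 48.8 150.8] 36.4 [ 0.5025512  -0.23676315]
[0.15795168 0.16862029 0.17080373]
side steamer top 4301 [ 550.3 -214.6] [259.8 200.1] 16.3 [ 0.47591147 -0.2636952 ]
[ 14.2265625  113.01171875 134.12109375]
scene mat 4722 [527.1 218.4] [286.4 302.6] 4.6 [0.5565903  0.22432733]
[ 15.01953125 109.9140625  147.7265625 ]
side mat 3914 [533.3 217.4] [286.4 287.8] 1.6 [0.5284758  0.22786471]
```

```bash
cat >> h.py <<'E'
def Rdown(yaw):
    z=np.array([np.cos(yaw),np.sin(yaw),0]); x=np.array([0,0,-1.]); return R.from_matrix(np.stack([x,np.cross(z,x),z],1))
def plan(pos,yaw,n,s=None):
    """rows from the measured pose to TCP pos and jaw-axis yaw (rad), printed in tool units"""
    s=s or get_state(); R0=rot(s['ee_rot']); d=(np.array(pos)-s['position'])/n
    w=(R0.inv()*Rdown(yaw)).as_rotvec()/n
    print('dist/row mm',(np.linalg.norm(d)*1e3).round(1),'deg/row',np.degrees(np.linalg.norm(w)).round(2))
    for k in range(n):
        Rk=R0*R.from_rotvec(w*k); print(k,(Rk.inv().apply(d)/.12).round(3).tolist(),(w/(np.pi/2)).round(4).tolist())
def st():
    s=get_state(); M=rot(s['ee_rot']).as_matrix(); yaw=np.arctan2(M[1,2],M[0,2])
    print('t',s['clock'],'p',s['position'].round(4),'yaw',round(yaw,4),'x',M[:,0].round(3),'q',s['qpos'].round(3),'F',np.round(s['contact_force'],1),'M',np.round(s['moment'],2),'w',round(s['width'],4)); return s,yaw
E
python3 - <<'E'
from h import *
A=np.load('scene0.npy'); B=np.load('side0.npy')
for W,c in [(A,[(384,215),(444,250),(411,278),(345,240)]),(B,[(280,197),(324,217),(268,252),(223,230)])]:
    P=np.array([np.nanmedian(W[v-1:v+2,u-1:u+2].reshape(-1,3),0) for u,v in c]); print(P.round(3).tolist(),P.mean(0).round(3))
for u,v in [(455,105),(415,115),(450,150)]: print('box',A[v,u].round(3))
for u,v in [(115,120)]: print('box',B[v,u].round(3))
st()
for y in (.62,.62-np.pi): print(y); plan([.508,-.231,.25],y,16)
E
```

```text
[[0.431, 0.312, 0.004], [0.651, 0.335, 0.003], [0.666, 0.179, 0.003], [0.443, 0.141, 0.005]] [0.548 0.242 0.004]
[[0.647, 0.326, 0.004], [0.665, 0.157, 0.003], [0.444, 0.146, 0.004], [0.421, 0.306, 0.004]] [0.544 0.234 0.004]
box [0.322 0.735 0.201]
box [0.275 0.588 0.193]
box [0.437 0.586 0.135]
box [0.377 0.755 0.204]
t 0.1 p [0.137  0.558  0.2305] yaw 1.33 x [-0.001 -0.001 -1.   ] q [ 1.209  0.277  1.506  0.     1.361 -0.121] F [ 0.   0.5 -0.8] M [-0.01  0.07  0.03] w 0.0854
0.62
dist/row mm 54.5 deg/row 2.54
0 [-0.01, -0.286, -0.353] [0.0283, -0.0001, 0.0]
1 [-0.01, -0.301, -0.34] [0.0283, -0.0001, 0.0]
2 [-0.01, -0.316, -0.326] [0.0283, -0.0001, 0.0]
3 [-0.01, -0.33, -0.312] [0.0283, -0.0001, 0.0]
4 [-0.01, -0.344, -0.297] [0.0283, -0.0001, 0.0]
5 [-0.01, -0.356, -0.281] [0.0283, -0.0001, 0.0]
6 [-0.01, -0.368, -0.265] [0.0283, -0.0001, 0.0]
7 [-0.01, -0.38, -0.249] [0.0283, -0.0001, 0.0]
8 [-0.01, -0.391, -0.232] [0.0283, -0.0001, 0.0]
9 [-0.01, -0.4, -0.214] [0.0283, -0.0001, 0.0]
10 [-0.01, -0.41, -0.196] [0.0283, -0.0001, 0.0]
11 [-0.01, -0.418, -0.178] [0.0283, -0.0001, 0.0
[... 357 characters left out ...]
.01, -0.167, -0.422] [-0.0967, -0.0, -0.0001]
3 [-0.01, -0.101, -0.443] [-0.0967, -0.0, -0.0001]
4 [-0.01, -0.033, -0.453] [-0.0967, -0.0, -0.0001]
5 [-0.01, 0.036, -0.453] [-0.0967, -0.0, -0.0001]
6 [-0.01, 0.104, -0.442] [-0.0967, -0.0, -0.0001]
7 [-0.01, 0.17, -0.421] [-0.0967, -0.0, -0.0001]
8 [-0.01, 0.232, -0.391] [-0.0967, -0.0, -0.0001]
9 [-0.01, 0.288, -0.351] [-0.0967, -0.0, -0.0001]
10 [-0.01, 0.338, -0.303] [-0.0967, -0.0, -0.0001]
11 [-0.01, 0.38, -0.249] [-0.0967, -0.0, -0.0001]
12 [-0.01, 0.413, -0.188] [-0.0967, -0.0, -0.0001]
13 [-0.01, 0.437, -0.124] [-0.0967, -0.0, -0.0001]
14 [-0.01, 0.451, -0.056] [-0.0967, -0.0, -0.0001]
15 [-0.01, 0.454, 0.013] [-0.0967, -0.0, -0.0001]
```

arm_command --series '[{"dp": [-0.02,-0.285,-0.35],"angular": [0.0283,0,0],"gripper": 85},{"dp": [-0.02,-0.3,-0.34],"angular": [0.0283,0,0],"gripper": 85},{"dp": [-0.02,-0.315,-0.325],"angular": [0.0283,0,0],"gripper": 85},{"dp": [-0.01,-0.33,-0.31],"angular": [0.0283,0,0],"gripper": 85},{"dp": [-0.01,-0.345,-0.295],"angular": [0.0283,0,0],"gripper": 85},{"dp": [-0.01,-0.355,-0.28],"angular": [0.0283,0,0],"gripper": 85},{"dp": [-0.01,-0.37,-0.265],"angular": [0.0283,0,0],"gripper": 85},{"dp": [-0.01,-0.38,-0.25],"angular": [0.0283,0,0],"gripper": 85}]'

```text
clock: 1.1
position: [0.3246, 0.155, 0.2418]
ee_rot: [0.624, -0.332, 0.626, 0.329]
contact_force: [0.5, 0.9, 0.3]
width: 0.0851
```

Run:
```python
from h import *
st(); plan([.508,-.231,.26],.62,8); plan([.508,-.231,.26],.62,12)
```

```text
t 1.1 p [0.3246 0.155  0.2418] yaw 0.9722 x [ 0.    -0.004 -1.   ] q [ 0.256 -0.065  1.876 -0.004  1.332 -0.715] F [0.5 0.9 0.3] M [-0.04 -0.04  0.01] w 0.0851
dist/row mm 53.5 deg/row 2.52
0 [-0.017, -0.384, -0.225] [0.028, -0.0002, 0.0002]
1 [-0.017, -0.394, -0.207] [0.028, -0.0002, 0.0002]
2 [-0.018, -0.403, -0.19] [0.028, -0.0002, 0.0002]
3 [-0.018, -0.411, -0.172] [0.028, -0.0002, 0.0002]
4 [-0.018, -0.418, -0.154] [0.028, -0.0002, 0.0002]
5 [-0.018, -0.424, -0.135] [0.028, -0.0002, 0.0002]
6 [-0.019, -0.43, -0.116] [0.028, -0.0002, 0.0002]
7 [-0.019, -0.434, -0.097] [0.028, -0.0002, 0.0002]
dist/row mm 35.6 deg/row 1.68
0 [-0.011, -0.256, -0.15] [0.0187, -0.0002, 0.0002]
1 [-0.012, -0.261, -0.142] [0.0187, -0.0002, 0.0002]
2 [-0.012, -0.265, -0.134] [0.0187, -0.0002, 0.0002]
3 [-0.012, -0.268, -0.127] [0.0187, -0.0002, 0.0002]
4 [-0.012, -0.272, -0.119] [0.0187, -0.0002, 0.0002]
5 [-0.012, -0.275, -0.111] [0.0187, -0.0002, 0.0002]
6 [-0.012, -0.279, -0.102] [0.0187, -0.0002, 0.0002]
7 [-0.012, -0.281, -0.094] [0.0187, -0.0002, 0.0002]
8 [-0.012, -0.284, -0.086] [0.0187, -0.0002, 0.0002]
9 [-0.012, -0.286, -0.078] [0.0187, -0.0002, 0.0002]
10 [-0.012, -0.289, -0.069] [0.0187, -0.0002, 0.0002]
11 [-0.013, -0.291, -0.061] [0.0187, -0.0002, 0.0002]
```

Tracking is good, so I'll do the second half.

arm_command --series '[{"dp": [-0.018,-0.385,-0.225],"angular": [0.028,0,0],"gripper": 85},{"dp": [-0.018,-0.395,-0.207],"angular": [0.028,0,0],"gripper": 85},{"dp": [-0.018,-0.403,-0.19],"angular": [0.028,0,0],"gripper": 85},{"dp": [-0.018,-0.41,-0.172],"angular": [0.028,0,0],"gripper": 85},{"dp": [-0.018,-0.418,-0.154],"angular": [0.028,0,0],"gripper": 85},{"dp": [-0.018,-0.424,-0.135],"angular": [0.028,0,0],"gripper": 85},{"dp": [-0.018,-0.43,-0.116],"angular": [0.028,0,0],"gripper": 85},{"dp": [-0.018,-0.434,-0.097],"angular": [0.028,0,0],"gripper": 85}]'

```text
clock: 2.1
position: [0.5076, -0.2458, 0.2591]
ee_rot: [0.675, -0.211, 0.675, 0.21]
contact_force: [0.2, 0.0, -0.3]
width: 0.0855
```

Run:
```python
from h import *
st(); im=grab('wrist'); s,_=st(); W=cloud(im); cv2.imwrite('pics/w1.png',im['image'])
m=(W[...,2]>.160)&(W[...,2]<.18)&(np.linalg.norm(W[...,:2]-[.508,-.231],axis=-1)<.11)
P=W[m][:,:2].astype(np.float32)*1000; print(m.sum(),cv2.minAreaRect(P),np.median(W[m][:,2]))
m=(W[...,2]>.09)&(W[...,2]<.106); P=W[m][:,:2].astype(np.float32)*1000; print(cv2.minAreaRect(P))
```

```text
t 2.1 p [ 0.5076 -0.2458  0.2591] yaw 0.6043 x [-0. -0. -1.] q [-0.574  0.245  1.479 -0.     1.417 -1.178] F [ 0.2  0.  -0.3] M [ 0.03 -0.06 -0.05] w 0.0855
t 2.15 p [ 0.5111 -0.2534  0.2586] yaw 0.6005 x [ 0.003 -0.009 -1.   ] q [-0.579  0.251  1.472 -0.005  1.411 -1.179] F [ 3.6 -4.7  0.8] M [-0.22 -0.14  0.05] w 0.0853
20784 ((507.5927734375, -229.34613037109375), (46.46305847167969, 148.94398498535156), 35.24977111816406) 0.1672659070096753
((550.715087890625, -211.12405395507812), (256.5481262207031, 196.83340454101562), 16.388507843017578)
```

View pics/w1.png

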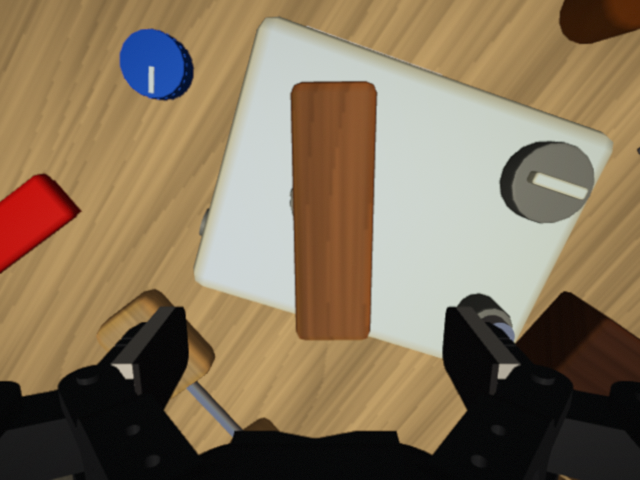

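The wrist view shows the brush at (335,210) lying across the cap, with both fingers clear of it. The brush centre comes out at (0.508, -0.230), yaw 0.618. Now I'll centre over it and descend.

Run:
```python
from h import *
st(); plan([.508,-.230,.19],.618,5)
```

```text
t 2.15 p [ 0.5111 -0.2534  0.2586] yaw 0.6005 x [ 0.003 -0.009 -1.   ] q [-0.579  0.251  1.472 -0.005  1.411 -1.179] F [ 3.6 -4.7  0.8] M [-0.22 -0.14  0.05] w 0.0853
dist/row mm 14.5 deg/row 0.23
0 [0.114, 0.036, 0.018] [-0.0022, -0.0003, 0.0011]
1 [0.114, 0.036, 0.018] [-0.0022, -0.0003, 0.0011]
2 [0.114, 0.036, 0.018] [-0.0022, -0.0003, 0.0011]
3 [0.114, 0.035, 0.018] [-0.0022, -0.0003, 0.0011]
4 [0.114, 0.035, 0.018] [-0.0022, -0.0003, 0.0011]
```

arm_command --series '[{"dp": [0,0.05,0.02],"angular": [0,0,0],"gripper": 85},{"dp": [0.12,0.036,0.018],"angular": [-0.002,0,0.002],"gripper": 85},{"dp": [0.12,0.036,0.018],"angular": [-0.002,0,0.002],"gripper": 85},{"dp": [0.12,0.036,0.018],"angular": [-0.002,0,0.001],"gripper": 85},{"dp": [0.12,0.03,0.018],"angular": [-0.002,0,0],"gripper": 85},{"dp": [0.08,0,0],"angular": [-0.002,0,0],"gripper": 85},{"dp": [0,0,0],"angular": [0,0,0],"gripper": 85},{"dp": [0,0,0],"angular": [0,0,0],"gripper": 85}]'

```text
clock: 3.15
position: [0.5045, -0.2232, 0.1845]
ee_rot: [0.672, -0.214, 0.675, 0.217]
contact_force: [0.4, -0.0, 0.0]
width: 0.085
```

Run:
```python
from h import *
st(); plan([.508,-.230,.138],.618,4)
```

```text
t 3.15 p [ 0.5045 -0.2232  0.1845] yaw 0.62 x [-0.006  0.003 -1.   ] q [-5.420e-01  2.750e-01  1.626e+00 -1.000e-03  1.247e+00 -1.162e+00] F [ 0.4 -0.   0. ] M [ 0.02 -0.    0.01] w 0.085
dist/row mm 11.8 deg/row 0.1
0 [0.097, -0.016, -0.002] [0.0003, -0.0006, -0.0009]
1 [0.097, -0.016, -0.002] [0.0003, -0.0006, -0.0009]
2 [0.097, -0.016, -0.002] [0.0003, -0.0006, -0.0009]
3 [0.097, -0.016, -0.002] [0.0003, -0.0006, -0.0009]
```

arm_command --series '[{"dp": [0.097,-0.016,-0.002],"angular": [0,-0.001,-0.001],"gripper": 85},{"dp": [0.097,-0.016,-0.002],"angular": [0,-0.001,-0.001],"gripper": 85},{"dp": [0.097,-0.016,-0.002],"angular": [0,-0.001,-0.001],"gripper": 85},{"dp": [0.09,-0.012,0],"angular": [0,0,-0.001],"gripper": 85},{"dp": [0,0,0],"angular": [0,0,0],"gripper": 85},{"dp": [0,0,0],"angular": [0,0,0],"gripper": 85},{"dp": [0,0,0],"angular": [0,0,0],"gripper": 60},{"dp": [0,0,0],"angular": [0,0,0],"gripper": 60}]' --grip_force 30

```text
clock: 4.15
position: [0.509, -0.2309, 0.1363]
ee_rot: [0.675, -0.216, 0.672, 0.215]
contact_force: [0.8, 0.6, -0.2]
width: 0.0598
```

Run:
```python
from h import *
st(); plan([.508,-.230,.138],.618,1)
```

```text
t 4.15 p [ 0.509  -0.2309  0.1363] yaw 0.6192 x [ 0.003 -0.001 -1.   ] q [-5.510e-01  3.200e-01  1.691e+00  1.000e-03  1.128e+00 -1.171e+00] F [ 0.8  0.6 -0.2] M [-0.06  0.    0.04] w 0.0598
dist/row mm 2.2 deg/row 0.21
0 [-0.014, 0.011, -0.002] [0.0007, 0.0013, 0.0018]
```

arm_command --series '[{"dp": [0,0,0],"angular": [0,0,0],"gripper": 40},{"dp": [0,0,0],"angular": [0,0,0],"gripper": 40},{"dp": [0,0,0],"angular": [0,0,0],"gripper": 40},{"dp": [0,0,0],"angular": [0,0,0],"gripper": 40},{"dp": [-0.05,0,0],"angular": [0,0,0],"gripper": 40},{"dp": [-0.1,0,0],"angular": [0,0,0],"gripper": 40},{"dp": [-0.1,0,0],"angular": [0,0,0],"gripper": 40},{"dp": [-0.1,0,0],"angular": [0,0,0],"gripper": 40}]' --grip_force 35

```text
clock: 5.15
position: [0.5086, -0.2306, 0.1808]
ee_rot: [0.674, -0.216, 0.673, 0.215]
contact_force: [1.1, -0.6, -1.2]
width: 0.0455
```

Run:
```python
from h import *
st(); im=grab('side'); cv2.imwrite('pics/s2.png',cv2.resize(im['image'][120:400,250:600],None,fx=1.8,fy=1.8)); 
plan([.546,.238,.21],.10,14)
```

```text
t 5.15 p [ 0.5086 -0.2306  0.1808] yaw 0.6192 x [ 0.003 -0.001 -1.   ] q [-5.510e-01  2.830e-01  1.625e+00  1.000e-03  1.231e+00 -1.171e+00] F [ 1.1 -0.6 -1.2] M [0.02 0.01 0.02] w 0.0455
dist/row mm 33.7 deg/row 2.13
0 [-0.017, 0.215, 0.18] [0.0236, 0.0002, 0.0002]
1 [-0.017, 0.221, 0.172] [0.0236, 0.0002, 0.0002]
2 [-0.017, 0.227, 0.163] [0.0236, 0.0002, 0.0002]
3 [-0.017, 0.233, 0.155] [0.0236, 0.0002, 0.0002]
4 [-0.017, 0.239, 0.146] [0.0236, 0.0002, 0.0002]
5 [-0.017, 0.244, 0.137] [0.0236, 0.0002, 0.0002]
6 [-0.017, 0.249, 0.128] [0.0236, 0.0002, 0.0002]
7 [-0.017, 0.254, 0.119] [0.0236, 0.0002, 0.0002]
8 [-0.017, 0.258, 0.109] [0.0236, 0.0002, 0.0002]
9 [-0.017, 0.262, 0.099] [0.0236, 0.0002, 0.0002]
10 [-0.017, 0.265, 0.09] [0.0236, 0.0002, 0.0002]
11 [-0.016, 0.268, 0.08] [0.0236, 0.0002, 0.0002]
12 [-0.016, 0.271, 0.07] [0.0236, 0.0002, 0.0002]
13 [-0.016, 0.274, 0.06] [0.0236, 0.0002, 0.0002]
```

View pics/s2.png

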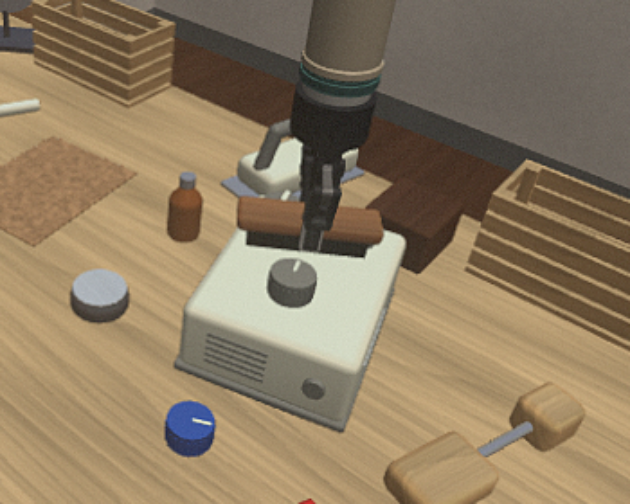

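The crop shows the brush held level well above the freed cap at (293,281), whose white mark is visible. Next I'll carry the brush to the mat.

arm_command --series '[{"dp": [-0.03,0.11,0.09],"angular": [0.012,0,0],"gripper": 40},{"dp": [-0.03,0.215,0.175],"angular": [0.0236,0,0],"gripper": 40},{"dp": [-0.02,0.225,0.167],"angular": [0.0236,0,0],"gripper": 40},{"dp": [-0.02,0.23,0.158],"angular": [0.0236,0,0],"gripper": 40},{"dp": [-0.02,0.238,0.15],"angular": [0.0236,0,0],"gripper": 40},{"dp": [-0.02,0.243,0.14],"angular": [0.0236,0,0],"gripper": 40},{"dp": [0,0.248,0.13],"angular": [0.0236,0,0],"gripper": 40},{"dp": [0,0.253,0.12],"angular": [0.0236,0,0],"gripper": 40}]'

```text
clock: 6.2
position: [0.5314, 0.0244, 0.2036]
ee_rot: [0.702, -0.118, 0.693, 0.112]
contact_force: [0.6, -1.1, -1.9]
width: 0.0457
```

Run:
```python
from h import *
st(); plan([.546,.238,.15],.10,7)
```

```text
t 6.2 p [0.5314 0.0244 0.2036] yaw 0.3262 x [ 0.014 -0.006 -1.   ] q [-0.082  0.222  1.651 -0.005  1.254 -0.407] F [ 0.6 -1.1 -1.9] M [-0.01 -0.02  0.04] w 0.0457
dist/row mm 31.5 deg/row 1.86
0 [0.063, 0.236, 0.097] [0.0206, 0.0011, 0.0008]
1 [0.063, 0.239, 0.09] [0.0206, 0.0011, 0.0008]
2 [0.063, 0.242, 0.082] [0.0206, 0.0011, 0.0008]
3 [0.063, 0.244, 0.074] [0.0206, 0.0011, 0.0008]
4 [0.063, 0.246, 0.066] [0.0206, 0.0011, 0.0008]
5 [0.063, 0.248, 0.059] [0.0206, 0.0011, 0.0008]
6 [0.064, 0.25, 0.051] [0.0206, 0.0011, 0.0008]
```

arm_command --series '[{"dp": [0.03,0.236,0.097],"angular": [0.0206,0.001,0.001],"gripper": 40},{"dp": [0.05,0.239,0.09],"angular": [0.0206,0.001,0.001],"gripper": 40},{"dp": [0.063,0.242,0.082],"angular": [0.0206,0.001,0.001],"gripper": 40},{"dp": [0.063,0.244,0.074],"angular": [0.0206,0.001,0.001],"gripper": 40},{"dp": [0.063,0.24,0.066],"angular": [0.0206,0.001,0.001],"gripper": 40},{"dp": [0.063,0.18,0.05],"angular": [0.0206,0.001,0.001],"gripper": 40},{"dp": [0.06,0.1,0.03],"angular": [0.02,0.001,0.001],"gripper": 40},{"dp": [0.05,0,0],"angular": [0,0,0],"gripper": 40}]'

```text
clock: 7.2
position: [0.5484, 0.2202, 0.1527]
ee_rot: [0.709, -0.033, 0.704, 0.036]
contact_force: [0.1, 0.4, -1.0]
width: 0.0454
```

Run:
```python
from h import *
st(); plan([.546,.238,.025],.10,6)
```

```text
t 7.2 p [0.5484 0.2202 0.1527] yaw 0.0974 x [ 0.007  0.004 -1.   ] q [0.263 0.348 1.601 0.002 1.185 0.165] F [ 0.1  0.4 -1. ] M [-0.01 -0.06  0.02] w 0.0454
dist/row mm 21.5 deg/row 0.08
0 [0.177, 0.024, -0.002] [-0.0003, 0.0008, -0.0004]
1 [0.177, 0.024, -0.002] [-0.0003, 0.0008, -0.0004]
2 [0.177, 0.025, -0.002] [-0.0003, 0.0008, -0.0004]
3 [0.177, 0.025, -0.002] [-0.0003, 0.0008, -0.0004]
4 [0.177, 0.025, -0.001] [-0.0003, 0.0008, -0.0004]
5 [0.177, 0.025, -0.001] [-0.0003, 0.0008, -0.0004]
```

arm_command --series '[{"dp": [0.12,0.03,-0.002],"angular": [0,0.001,0],"gripper": 40},{"dp": [0.18,0.025,-0.002],"angular": [0,0.001,0],"gripper": 40},{"dp": [0.18,0.025,-0.002],"angular": [0,0.001,0],"gripper": 40},{"dp": [0.18,0.025,-0.002],"angular": [0,0.001,0],"gripper": 40},{"dp": [0.15,0.02,-0.002],"angular": [0,0,0],"gripper": 40},{"dp": [0.1,0.01,0],"angular": [0,0,0],"gripper": 40},{"dp": [0.06,0,0],"angular": [0,0,0],"gripper": 40},{"dp": [0,0,0],"angular": [0,0,0],"gripper": 40}]'

```text
clock: 8.2
position: [0.5449, 0.2326, 0.0302]
ee_rot: [0.706, -0.033, 0.707, 0.034]
contact_force: [-0.8, -0.1, -1.8]
width: 0.0456
```

Run:
```python
from h import *
st(); plan([.546,.238,.010],.10,4)
```

```text
t 8.2 p [0.5449 0.2326 0.0302] yaw 0.0954 x [-0.001  0.001 -1.   ] q [0.285 0.476 1.741 0.002 0.925 0.189] F [-0.8 -0.1 -1.8] M [0.04 0.04 0.04] w 0.0456
dist/row mm 5.2 deg/row 0.07
0 [0.042, 0.011, 0.003] [-0.0007, -0.0002, -0.0002]
1 [0.042, 0.011, 0.003] [-0.0007, -0.0002, -0.0002]
2 [0.042, 0.011, 0.003] [-0.0007, -0.0002, -0.0002]
3 [0.042, 0.011, 0.003] [-0.0007, -0.0002, -0.0002]
```

arm_command --series '[{"dp": [0.04,0.01,0],"angular": [0,0,0],"gripper": 40},{"dp": [0.04,0.01,0],"angular": [0,0,0],"gripper": 40},{"dp": [0.04,0.01,0],"angular": [0,0,0],"gripper": 40},{"dp": [0.025,0,0],"angular": [0,0,0],"gripper": 40},{"dp": [0.015,0,0],"angular": [0,0,0],"gripper": 40},{"dp": [0,0,0],"angular": [0,0,0],"gripper": 40},{"dp": [0,0,0],"angular": [0,0,0],"gripper": 40},{"dp": [0,0,0],"angular": [0,0,0],"gripper": 40}]'

```text
clock: 9.2
position: [0.5461, 0.2369, 0.0115]
ee_rot: [0.707, -0.033, 0.705, 0.035]
contact_force: [0.5, -0.4, -1.4]
width: 0.0456
```

Run:
```python
from h import *
st()
```

```text
t 9.2 p [0.5461 0.2369 0.0115] yaw 0.0955 x [ 0.003  0.002 -1.   ] q [0.292 0.5   1.756 0.002 0.882 0.195] F [ 0.5 -0.4 -1.4] M [-0.08  0.02 -0.04] w 0.0456
```

arm_command --series '[{"dp": [0.012,0,0],"angular": [0,0,0],"gripper": 40},{"dp": [0.012,0,0],"angular": [0,0,0],"gripper": 40},{"dp": [0,0,0],"angular": [0,0,0],"gripper": 40},{"dp": [0,0,0],"angular": [0,0,0],"gripper": 55},{"dp": [0,0,0],"angular": [0,0,0],"gripper": 75},{"dp": [0,0,0],"angular": [0,0,0],"gripper": 85},{"dp": [0,0,0],"angular": [0,0,0],"gripper": 85},{"dp": [0,0,0],"angular": [0,0,0],"gripper": 85}]'

```text
clock: 10.2
position: [0.5469, 0.2372, 0.011]
ee_rot: [0.708, -0.033, 0.705, 0.035]
contact_force: [-0.2, 0.8, 1.1]
width: 0.0851
```

arm_command --series '[{"dp": [-0.1,0,0],"angular": [0,0,0],"gripper": 85},{"dp": [-0.2,0,0],"angular": [0,0,0],"gripper": 85},{"dp": [-0.3,0,0],"angular": [0,0,0],"gripper": 85},{"dp": [-0.3,0,0],"angular": [0,0,0],"gripper": 85},{"dp": [-0.3,0,0],"angular": [0,0,0],"gripper": 85},{"dp": [-0.3,0,0],"angular": [0,0,0],"gripper": 85},{"dp": [-0.15,0,0],"angular": [0,0,0],"gripper": 85},{"dp": [0,0,0],"angular": [0,0,0],"gripper": 85}]'

```text
clock: 11.2
position: [0.5461, 0.2367, 0.2213]
ee_rot: [0.71, -0.032, 0.703, 0.035]
contact_force: [-0.5, -0.1, 0.4]
width: 0.085
```

Run:
```python
from h import *
st(); im=grab('scene'); W=cloud(im); cv2.imwrite('pics/s3.png',im['image'][130:410,150:500])
m=(W[...,2]>.03)&(W[...,2]<.06)&(np.linalg.norm(W[...,:2]-[.546,.238],axis=-1)<.12); print(m.sum(),cv2.minAreaRect(W[m][:,:2].astype(np.float32)*1000),np.percentile(W[m][:,2],[5,50,95]))
m=(W[...,2]>.123)&(W[...,2]<.14)&(np.linalg.norm(W[...,:2]-[.504,-.2275],axis=-1)<.05); print(m.sum(),cv2.minEnclosingCircle(W[m][:,:2].astype(np.float32)*1000),np.median(W[m],0))
im=grab('side'); W=cloud(im)
m=(W[...,2]>.123)&(W[...,2]<.14)&(np.linalg.norm(W[...,:2]-[.504,-.2275],axis=-1)<.05); print(m.sum(),cv2.minEnclosingCircle(W[m][:,:2].astype(np.float32)*1000),np.median(W[m],0))
plan([.504,-.2275,.25],-.55,16)
```

```text
t 11.2 p [0.5461 0.2367 0.2213] yaw 0.0955 x [ 0.01   0.005 -1.   ] q [0.291 0.306 1.487 0.002 1.338 0.195] F [-0.5 -0.1  0.4] M [-0.05  0.03  0.03] w 0.085
652 ((546.8432006835938, 235.99073791503906), (46.760868072509766, 150.2609405517578), 4.871303558349609) [0.0339095  0.04191623 0.04478231]
349 ((503.2281188964844, -225.3717041015625), 29.060131072998047) [ 0.50749689 -0.22725176  0.13019466]
432 ((504.6611328125, -228.86094665527344), 27.96088218688965) [ 0.50034417 -0.22929978  0.13138634]
dist/row mm 29.2 deg/row 2.31
0 [-0.017, -0.238, -0.044] [0.0257, 0.0002, -0.0002]
1 [-0.017, -0.24, -0.035] [0.0257, 0.0002, -0.0002]
2 [-0.017, -0.241, -0.025] [0.0257, 0.0002, -0.0002]
3 [-0.017, -0.242, -0.015] [0.0257, 0.0002, -0.0002]
4 [-0.017, -0.242, -0.005] [0.0257, 0.0002, -0.0002]
5 [-0.017, -0.242, 0.004] [0.0257, 0.0002, -0.0002]
6 [-0.017, -0.242, 0.014] [0.0257, 0.0002, -0.0002]
7 [-0.017, -0.241, 0.024] [0.0257, 0.0002, -0.0002]
8 [-0.016, -0.24, 0.034] [0.0257, 0.0002, -0.0002]
9 [-0.016, -0.239, 0.043] [0.0257, 0.0002, -0.0002]
10 [-0.016, -0.237, 0.053] [0.0257, 0.0002, -0.0002]
11 [-0.016, -0.234, 0.062] [0.0257, 0.0002, -0.0002]
12 [-0.016, -0.232, 0.072] [0.0257, 0.0002, -0.0002]
13 [-0.016, -0.229, 0.081] [0.0257, 0.0002, -0.0002]
14 [-0.016, -0.225, 0.09] [0.0257, 0.0002, -0.0002]
15 [-0.016, -0.221, 0.099] [0.0257, 0.0002, -0.0002]
```

View pics/s3.png

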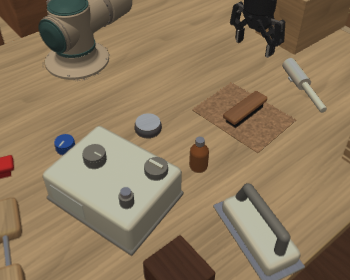

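The crop shows the brush lying bristles down in the middle of the mat at (246,108), and the cap at (94,155) undisturbed. I measure the brush at (0.547, 0.236), with its top at 42 mm. Now to the cap.

arm_command --series '[{"dp": [-0.017,-0.238,-0.044],"angular": [0.0257,0,0],"gripper": 85},{"dp": [-0.017,-0.24,-0.035],"angular": [0.0257,0,0],"gripper": 85},{"dp": [-0.017,-0.241,-0.025],"angular": [0.0257,0,0],"gripper": 85},{"dp": [-0.017,-0.242,-0.015],"angular": [0.0257,0,0],"gripper": 85},{"dp": [-0.017,-0.242,-0.005],"angular": [0.0257,0,0],"gripper": 85},{"dp": [-0.017,-0.242,0.004],"angular": [0.0257,0,0],"gripper": 85},{"dp": [-0.017,-0.242,0.014],"angular": [0.0257,0,0],"gripper": 85},{"dp": [-0.017,-0.241,0.024],"angular": [0.0257,0,0],"gripper": 85}]'

```text
clock: 12.3
position: [0.5161, -0.0006, 0.2225]
ee_rot: [0.696, 0.083, 0.709, -0.082]
contact_force: [0.1, -0.3, -0.1]
width: 0.0849
```

Run:
```python
from h import *
st(); plan([.504,-.2275,.25],-.55,7)
```

```text
t 12.3 p [ 0.5161 -0.0006  0.2225] yaw -0.2339 x [-0.018  0.003 -1.   ] q [-0.136  0.202  1.629  0.     1.329  0.098] F [ 0.1 -0.3 -0.1] M [ 0.02 -0.02  0.05] w 0.0849
dist/row mm 32.7 deg/row 2.59
0 [-0.033, -0.266, 0.048] [0.0288, -0.0016, 0.0004]
1 [-0.033, -0.264, 0.06] [0.0288, -0.0016, 0.0004]
2 [-0.033, -0.261, 0.072] [0.0288, -0.0016, 0.0004]
3 [-0.033, -0.257, 0.084] [0.0288, -0.0016, 0.0004]
4 [-0.033, -0.253, 0.095] [0.0288, -0.0016, 0.0004]
5 [-0.033, -0.249, 0.107] [0.0288, -0.0016, 0.0004]
6 [-0.033, -0.243, 0.118] [0.0288, -0.0016, 0.0004]
```

arm_command --series '[{"dp": [0,-0.266,0.048],"angular": [0.0288,-0.0016,0],"gripper": 85},{"dp": [0,-0.264,0.06],"angular": [0.0288,-0.0016,0],"gripper": 85},{"dp": [0,-0.261,0.072],"angular": [0.0288,-0.0016,0],"gripper": 85},{"dp": [0,-0.257,0.084],"angular": [0.0288,-0.0016,0],"gripper": 85},{"dp": [0,-0.253,0.095],"angular": [0.0288,-0.0016,0],"gripper": 85},{"dp": [0,-0.2,0.09],"angular": [0.0288,-0.0016,0],"gripper": 85},{"dp": [0,-0.1,0.06],"angular": [0.02,0,0],"gripper": 85},{"dp": [0,-0.03,0.03],"angular": [0,0,0],"gripper": 85}]'

```text
clock: 13.3
position: [0.4999, -0.2133, 0.2106]
ee_rot: [0.672, 0.192, 0.689, -0.192]
contact_force: [-0.1, -0.1, 1.1]
width: 0.0851
```

Run:
```python
from h import *
st(); im=grab('wrist'); W=cloud(im); cv2.imwrite('pics/w4.png',im['image'])
m=(W[...,2]>.124)&(W[...,2]<.14)&(np.linalg.norm(W[...,:2]-[.504,-.2275],axis=-1)<.045); print(m.sum(),cv2.minEnclosingCircle(W[m][:,:2].astype(np.float32)*1000),np.median(W[m],0))
im=grab('wrist'); W=cloud(im)
m=(W[...,2]>.124)&(W[...,2]<.14)&(np.linalg.norm(W[...,:2]-[.504,-.2275],axis=-1)<.045); print(m.sum(),cv2.minEnclosingCircle(W[m][:,:2].astype(np.float32)*1000),np.median(W[m],0))
st()
```

```text
t 13.3 p [ 0.4999 -0.2133  0.2106] yaw -0.5496 x [-0.024  0.006 -1.   ] q [-0.527  0.255  1.588 -0.007  1.323  0.024] F [-0.1 -0.1  1.1] M [-0.02 -0.05 -0.02] w 0.0851
6648 ((504.7835998535156, -225.5718231201172), 26.476699829101562) [ 0.50530444 -0.22457337  0.12944607]
6653 ((504.6734924316406, -225.52198791503906), 26.35196304321289) [ 0.50528654 -0.22451047  0.12942578]
t 13.4 p [ 0.5002 -0.213   0.2109] yaw -0.5488 x [-0.023  0.006 -1.   ] q [-0.526  0.254  1.588 -0.007  1.323  0.025] F [-0.   0.3  0.1] M [-0.    0.03  0.01] w 0.0851
```

View pics/w4.png

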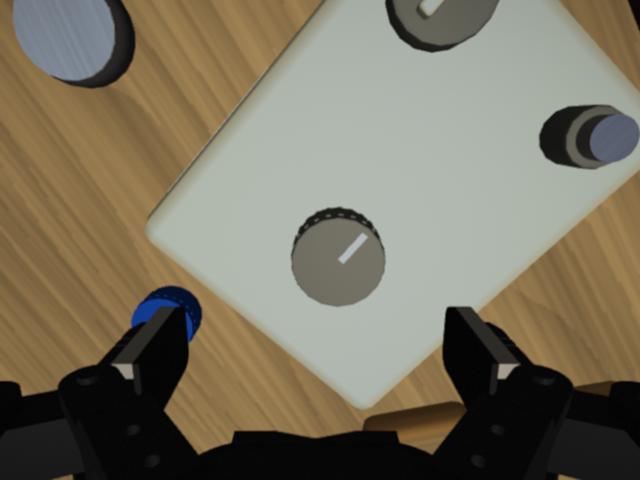

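The wrist view shows the grey cap centred at (338,262), with its mark running to (366,236). The fingers straddle it, and the blue decoy is off to the left. The cap centre is about (0.5045, -0.2265).

Run:
```python
from h import *
st(); plan([.5045,-.2265,.15],-.55,5)
```

```text
t 13.4 p [ 0.5002 -0.213   0.2109] yaw -0.5488 x [-0.023  0.006 -1.   ] q [-0.526  0.254  1.588 -0.007  1.323  0.025] F [-0.   0.3  0.1] M [-0.    0.03  0.01] w 0.0851
dist/row mm 12.5 deg/row 0.28
0 [0.101, -0.015, 0.02] [0.0002, -0.0029, 0.0009]
1 [0.101, -0.015, 0.02] [0.0002, -0.0029, 0.0009]
2 [0.101, -0.015, 0.019] [0.0002, -0.0029, 0.0009]
3 [0.101, -0.015, 0.019] [0.0002, -0.0029, 0.0009]
4 [0.101, -0.015, 0.018] [0.0002, -0.0029, 0.0009]
```

arm_command --series '[{"dp": [0.1,-0.015,0.02],"angular": [0,-0.003,0.001],"gripper": 85},{"dp": [0.1,-0.015,0.02],"angular": [0,-0.003,0.001],"gripper": 85},{"dp": [0.1,-0.015,0.02],"angular": [0,-0.003,0.001],"gripper": 85},{"dp": [0.1,-0.015,0.02],"angular": [0,-0.003,0.001],"gripper": 85},{"dp": [0.08,-0.015,0.02],"angular": [0,-0.003,0.001],"gripper": 85},{"dp": [0,0,0],"angular": [0,0,0],"gripper": 85},{"dp": [0,0,0],"angular": [0,0,0],"gripper": 85},{"dp": [0,0,0],"angular": [0,0,0],"gripper": 85}]' --grip_force 20

```text
clock: 14.4
position: [0.5051, -0.2249, 0.1486]
ee_rot: [0.681, 0.191, 0.681, -0.19]
contact_force: [0.2, -0.0, -0.2]
width: 0.085
```

Run:
```python
from h import *
st(); plan([.5045,-.2265,.102],-.55,5)
```

```text
t 14.4 p [ 0.5051 -0.2249  0.1486] yaw -0.5454 x [ 0.001  0.002 -1.   ] q [-0.546  0.302  1.684  0.002  1.156 -0.002] F [ 0.2 -0.  -0.2] M [-0.01 -0.   -0.  ] w 0.085
dist/row mm 9.3 deg/row 0.06
0 [0.078, -0.003, 0.0] [0.0006, 0.0001, -0.0003]
1 [0.078, -0.003, 0.0] [0.0006, 0.0001, -0.0003]
2 [0.078, -0.003, 0.0] [0.0006, 0.0001, -0.0003]
3 [0.078, -0.003, 0.001] [0.0006, 0.0001, -0.0003]
4 [0.078, -0.003, 0.001] [0.0006, 0.0001, -0.0003]
```

arm_command --series '[{"dp": [0.078,-0.003,0],"angular": [0,0,0],"gripper": 85},{"dp": [0.078,-0.003,0],"angular": [0,0,0],"gripper": 85},{"dp": [0.078,-0.003,0],"angular": [0,0,0],"gripper": 85},{"dp": [0.07,-0.003,0],"angular": [0,0,0],"gripper": 85},{"dp": [0.04,0,0],"angular": [0,0,0],"gripper": 85},{"dp": [0.02,0,0],"angular": [0,0,0],"gripper": 85},{"dp": [0,0,0],"angular": [0,0,0],"gripper": 65},{"dp": [0,0,0],"angular": [0,0,0],"gripper": 60}]' --grip_force 20

```text
clock: 15.4
position: [0.5047, -0.2262, 0.102]
ee_rot: [0.682, 0.191, 0.68, -0.19]
contact_force: [0.2, 0.2, -0.6]
width: 0.0603
```

arm_command --series '[{"dp": [0,0,0],"angular": [0,0,0],"gripper": 57},{"dp": [0,0,0],"angular": [0,0,0],"gripper": 54},{"dp": [0,0,0],"angular": [0,0,0],"gripper": 52},{"dp": [0,0,0],"angular": [0,0,0],"gripper": 48},{"dp": [0,0,0],"angular": [0,0,0],"gripper": 45},{"dp": [0,0,0],"angular": [0,0,0],"gripper": 45},{"dp": [0,0,0],"angular": [0,0,0],"gripper": 45},{"dp": [0,0,0],"angular": [0,0,0],"gripper": 45}]' --grip_force 20

```text
clock: 16.4
position: [0.5049, -0.2263, 0.1029]
ee_rot: [0.682, 0.191, 0.68, -0.19]
contact_force: [0.1, -0.2, 1.3]
width: 0.0522
```

Run:
```python
from h import *
st()
```

```text
t 16.4 p [ 0.5049 -0.2263  0.1029] yaw -0.5452 x [ 0.003  0.001 -1.   ] q [-0.548  0.345  1.747  0.002  1.047 -0.004] F [ 0.1 -0.2  1.3] M [0.03 0.11 0.02] w 0.0522
```

The cap is gripped at 20 N with a width of 52.2 mm and no side load. I'll try counter-clockwise first, gently.

arm_command --series '[{"dp": [0,0,0],"angular": [-0.02,0,0],"gripper": 45},{"dp": [0,0,0],"angular": [-0.02,0,0],"gripper": 45},{"dp": [0,0,0],"angular": [-0.02,0,0],"gripper": 45},{"dp": [0,0,0],"angular": [-0.02,0,0],"gripper": 45},{"dp": [0,0,0],"angular": [-0.02,0,0],"gripper": 45},{"dp": [0,0,0],"angular": [-0.02,0,0],"gripper": 45},{"dp": [0,0,0],"angular": [-0.02,0,0],"gripper": 45},{"dp": [0,0,0],"angular": [-0.02,0,0],"gripper": 45}]' --grip_force 20

```text
clock: 17.4
position: [0.5051, -0.2258, 0.1029]
ee_rot: [0.701, 0.098, 0.699, -0.097]
contact_force: [0.0, 0.0, 0.3]
width: 0.0514
```

Run:
```python
from h import *
st()
```

```text
t 17.4 p [ 0.5051 -0.2258  0.1029] yaw -0.2768 x [ 0.003  0.001 -1.   ] q [-0.548  0.345  1.747  0.003  1.047 -0.273] F [0.  0.  0.3] M [ 0.12 -0.02 -0.06] w 0.0514
```

arm_command --series '[{"dp": [0,0,0],"angular": [-0.02,0,0],"gripper": 45},{"dp": [0,0,0],"angular": [-0.02,0,0],"gripper": 45},{"dp": [0,0,0],"angular": [-0.02,0,0],"gripper": 45},{"dp": [0,0,0],"angular": [-0.02,0,0],"gripper": 45},{"dp": [0,0,0],"angular": [-0.02,0,0],"gripper": 45},{"dp": [0,0,0],"angular": [-0.02,0,0],"gripper": 45},{"dp": [0,0,0],"angular": [-0.02,0,0],"gripper": 45},{"dp": [0,0,0],"angular": [-0.02,0,0],"gripper": 45}]' --grip_force 20

```text
clock: 18.4
position: [0.505, -0.2258, 0.1029]
ee_rot: [0.708, 0.003, 0.706, -0.002]
contact_force: [0.1, 0.4, 1.1]
width: 0.0516
```

Run:
```python
from h import *
st()
im=grab('side'); cv2.imwrite('pics/s5.png',cv2.resize(im['image'][200:340,340:520],None,fx=4,fy=4,interpolation=cv2.INTER_CUBIC))
```

```text
t 18.4 p [ 0.505  -0.2258  0.1029] yaw -0.0075 x [ 0.003  0.002 -1.   ] q [-0.548  0.345  1.747  0.003  1.048 -0.542] F [0.1 0.4 1.1] M [ 0.11  0.03 -0.03] w 0.0516
```

View pics/s5.png

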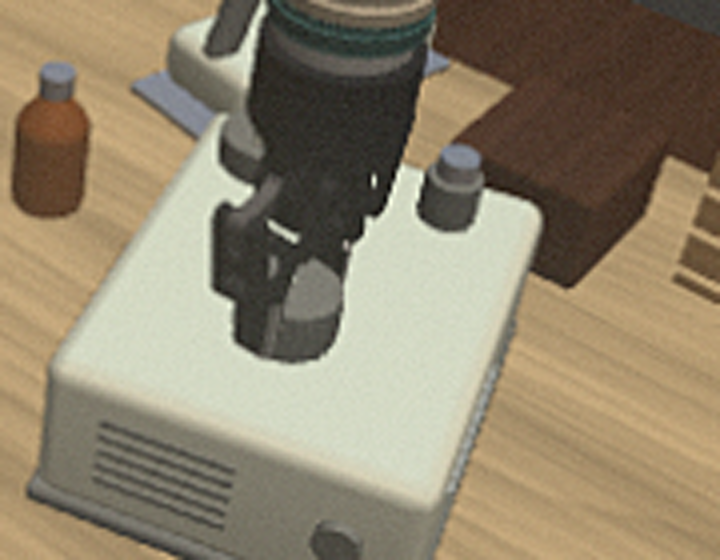

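No load shows at 0.54 rad, past the 0.3 rad stop limit, so counter-clockwise seems free. The crop shows the fingers on the cap, with the mark hidden. I'll go on and check the mark from the wrist camera.

arm_command --series '[{"dp": [0,0,0],"angular": [-0.02,0,0],"gripper": 45},{"dp": [0,0,0],"angular": [-0.02,0,0],"gripper": 45},{"dp": [0,0,0],"angular": [-0.02,0,0],"gripper": 45},{"dp": [0,0,0],"angular": [-0.02,0,0],"gripper": 45},{"dp": [0,0,0],"angular": [-0.02,0,0],"gripper": 45},{"dp": [0,0,0],"angular": [-0.02,0,0],"gripper": 45},{"dp": [0,0,0],"angular": [-0.02,0,0],"gripper": 45},{"dp": [0,0,0],"angular": [-0.02,0,0],"gripper": 45}]' --grip_force 20

```text
clock: 19.45
position: [0.5048, -0.2257, 0.1029]
ee_rot: [0.702, -0.092, 0.7, 0.093]
contact_force: [-0.1, 0.9, 0.9]
width: 0.0516
```

Run:
```python
from h import *
st()
im=grab('wrist'); cv2.imwrite('pics/w6.png',im['image'])
```

```text
t 19.45 p [ 0.5048 -0.2257  0.1029] yaw 0.2621 x [ 0.003  0.002 -1.   ] q [-0.548  0.345  1.747  0.003  1.048 -0.812] F [-0.1  0.9  0.9] M [ 0.11  0.1  -0.01] w 0.0516
```

View pics/w6.png

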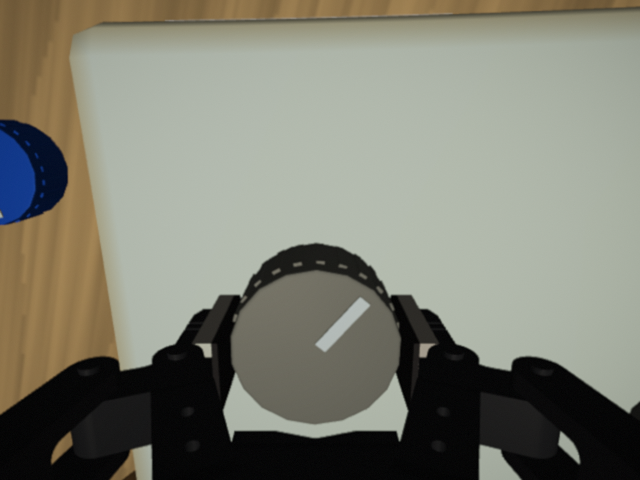

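The mark still sits at 45° between the fingers, from (322,348) to (365,300), as it did before the turn. So the cap has turned the full 0.81 rad with the fingers, and counter-clockwise is right. I'll go to about 0.92 rad, short of the end stop.

arm_command --series '[{"dp": [0,0,0],"angular": [-0.015,0,0],"gripper": 45},{"dp": [0,0,0],"angular": [-0.015,0,0],"gripper": 45},{"dp": [0,0,0],"angular": [-0.015,0,0],"gripper": 45},{"dp": [0,0,0],"angular": [-0.015,0,0],"gripper": 45},{"dp": [0,0,0],"angular": [-0.015,0,0],"gripper": 45},{"dp": [0,0,0],"angular": [0,0,0],"gripper": 45},{"dp": [0,0,0],"angular": [0,0,0],"gripper": 45},{"dp": [0,0,0],"angular": [0,0,0],"gripper": 45}]' --grip_force 20

```text
clock: 20.5
position: [0.5048, -0.2258, 0.1029]
ee_rot: [0.695, -0.136, 0.693, 0.137]
contact_force: [-0.9, -0.4, 0.8]
width: 0.052
```

Run:
```python
from h import *
st()
```

```text
t 20.5 p [ 0.5048 -0.2258  0.1029] yaw 0.3892 x [ 0.003  0.002 -1.   ] q [-0.548  0.345  1.747  0.003  1.048 -0.939] F [-0.9 -0.4  0.8] M [ 0.13  0.11 -0.04] w 0.052
```

arm_command --series '[{"dp": [-0.01,0,0],"angular": [0,0,0],"gripper": 45},{"dp": [-0.01,0,0],"angular": [0,0,0],"gripper": 45},{"dp": [-0.01,0,0],"angular": [0,0,0],"gripper": 45},{"dp": [-0.01,0,0],"angular": [0,0,0],"gripper": 45},{"dp": [-0.01,0,0],"angular": [0,0,0],"gripper": 45},{"dp": [0,0,0],"angular": [0,0,0],"gripper": 45},{"dp": [0,0,0],"angular": [0,0,0],"gripper": 45},{"dp": [0,0,0],"angular": [0,0,0],"gripper": 45}]' --grip_force 20

```text
clock: 21.5
position: [0.5048, -0.2262, 0.1088]
ee_rot: [0.695, -0.137, 0.693, 0.137]
contact_force: [0.2, -0.5, -0.6]
width: 0.0515
```

Run:
```python
from h import *
st()
im=grab('wrist'); W=cloud(im); print(W[370,300],W[400,330])
m=cv2.inRange(cv2.cvtColor(im['image'],cv2.COLOR_BGR2HSV),(0,0,125),(180,60,255)); m[:275]=0; m[420:]=0; m[:,:240]=0; m[:,390:]=0
ys,xs=np.nonzero(m); print(len(xs), cv2.minAreaRect(np.stack([xs,ys],1).astype(np.float32)))
```

```text
t 21.5 p [ 0.5048 -0.2262  0.1088] yaw 0.3894 x [ 0.003  0.001 -1.   ] q [-0.548  0.339  1.739  0.002  1.062 -0.939] F [ 0.2 -0.5 -0.6] M [ 0.02 -0.01 -0.05] w 0.0515
[ 0.50187711 -0.23376407  0.13571265] [ 0.51470128 -0.24068358  0.13453541]
2600 ((314.5, 347.0), (144.0, 149.0), 90.0)
```

The cap's top has risen about 6 mm with the fingers, and there's no pull force. I'll keep lifting.

arm_command --series '[{"dp": [-0.02,0,0],"angular": [0,0,0],"gripper": 45},{"dp": [-0.03,0,0],"angular": [0,0,0],"gripper": 45},{"dp": [-0.04,0,0],"angular": [0,0,0],"gripper": 45},{"dp": [-0.04,0,0],"angular": [0,0,0],"gripper": 45},{"dp": [-0.06,0,0],"angular": [0,0,0],"gripper": 45},{"dp": [-0.06,0,0],"angular": [0,0,0],"gripper": 45},{"dp": [-0.04,0,0],"angular": [0,0,0],"gripper": 45},{"dp": [0,0,0],"angular": [0,0,0],"gripper": 45}]' --grip_force 20

```text
clock: 22.55
position: [0.5051, -0.2265, 0.1469]
ee_rot: [0.695, -0.137, 0.692, 0.137]
contact_force: [-0.2, -0.7, 0.3]
width: 0.0518
```

arm_command --series '[{"dp": [0,0,0],"angular": [0,0,0],"gripper": 45},{"dp": [-0.08,0,0],"angular": [0,0,0],"gripper": 45},{"dp": [-0.1,0,0],"angular": [0,0,0],"gripper": 45},{"dp": [-0.12,0,0],"angular": [0,0,0],"gripper": 45},{"dp": [-0.12,0,0],"angular": [0,0,0],"gripper": 45},{"dp": [-0.08,0,0],"angular": [0,0,0],"gripper": 45},{"dp": [-0.02,0,0],"angular": [0,0,0],"gripper": 45},{"dp": [0,0,0],"angular": [0,0,0],"gripper": 45}]' --grip_force 35

```text
clock: 23.55
position: [0.505, -0.2266, 0.2144]
ee_rot: [0.695, -0.137, 0.692, 0.136]
contact_force: [-1.0, -0.3, -0.4]
width: 0.0513
```

arm_command --series '[{"dp": [0,0,0],"angular": [0,0,0],"gripper": 45},{"dp": [0,0,0],"angular": [0,0,0],"gripper": 45},{"dp": [0,0,0],"angular": [0,0,0],"gripper": 45},{"dp": [0,0,0],"angular": [0,0,0],"gripper": 45},{"dp": [0,0,0],"angular": [0,0,0],"gripper": 45},{"dp": [0,0,0],"angular": [0,0,0],"gripper": 45},{"dp": [0,0,0],"angular": [0,0,0],"gripper": 45},{"dp": [0,0,0],"angular": [0,0,0],"gripper": 45}]' --grip_force 35

```text
clock: 24.55
position: [0.5042, -0.2261, 0.2127]
ee_rot: [0.695, -0.137, 0.693, 0.137]
contact_force: [0.0, -0.4, -0.3]
width: 0.0515
```

Run:
```python
from h import *
st()
im=grab('wrist'); W=cloud(im); P=W[360:410:5,270:360:5].reshape(-1,3); print('cap top',np.nanmedian(P,0).round(4), 'z spread',np.nanstd(P[:,2]).round(4))
im=grab('side'); W=cloud(im); cv2.imwrite('pics/s7.png',im['image'][100:400,180:560])
im=grab('scene'); W=cloud(im)
m=(W[...,2]>.03)&(W[...,2]<.06)&(np.linalg.norm(W[...,:2]-[.546,.238],axis=-1)<.12); print(m.sum(),cv2.minAreaRect(W[m][:,:2].astype(np.float32)*1000),np.percentile(W[m][:,2],[5,50,95]))
```

```text
t 24.55 p [ 0.5042 -0.2261  0.2127] yaw 0.3894 x [ 0.002  0.001 -1.   ] q [-0.549  0.253  1.585  0.002  1.303 -0.939] F [ 0.  -0.4 -0.3] M [ 0.03 -0.02 -0.03] w 0.0515
cap top [ 0.5065 -0.2365  0.2393] z spread 0.0006
653 ((547.4548950195312, 237.46945190429688), (49.302696228027344, 150.7903289794922), 4.607677936553955) [0.03340621 0.0417913  0.04473106]
```

View pics/s7.png

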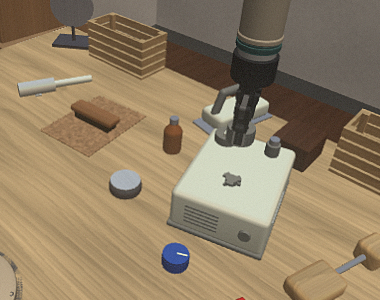

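The image shows the open neck with its lugs at (232,180) and the cap level in the gripper at (238,135). The brush is on the mat and the bystanders look unmoved. The cap's top is at 0.239, so its underside is at about 0.21.

```bash
python3 -c "
from h import *
st(); print(sign_off())"
```

```text
t 24.7 p [ 0.5042 -0.2262  0.2127] yaw 0.3893 x [ 0.002  0.001 -1.   ] q [-0.549  0.253  1.585  0.002  1.303 -0.939] F [-0.   0.8 -0.9] M [-0.04  0.02  0.02] w 0.0511
the job is handed in; nothing more can be done
None
```

The brush is on the mat, the tank is open, and I handed the job in at 24.7 s with the cap held in the gripper. No verdict was reported.

- **Brush:** I lifted it off the cap level, laid it bristles down and let go. It lies about 1–2 mm from my estimate of the mat's centre, with its top at 42 mm, as expected for lying flat on the mat.
- **Cap:** counter-clockwise was the way it unscrews, tried first. It turned 0.93 rad without reaching a stop. The cap's mark showed no slipping in the fingers at 0.81 rad, and no notable force or torque showed in the readings, so I never needed to try the other way. It lifted off freely.
- **Last checks:** the cap is level, with its underside at about 0.21 m, roughly 11 cm above its seat, and the gripper set to 35 N. In the last picture the bystanders look unmoved; I did not measure them. One automatic check of the cap mark's angle, at the first lift, gave no usable result. No other check failed or disagreed.

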